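# Key-release of a celadon showcase

### The arm

A 7-joint arm with a two-finger parallel gripper is mounted at the origin on the work surface. World frame = base frame: x ahead of the robot, y to its left, z up, the work surface at z = 0. Lengths are in m, angles in rad, forces in N, time in s.
With the tool pointing down it reaches from about 0.425 to 0.925 m from the base axis. Payload 6.8 kg.
Tool frame: the origin (TCP) lies at the centre of the arm's flange, where the gripper is bolted on; the fingertips stand 173 mm ahead of it and the grasp point (between the pads) lies 155 mm ahead of it (finger_overhang is the distance from the TCP to the fingertips, in m); y points along the fingers, z is the direction in which the jaws open and shut, and the axes are right-handed (so a half turn about y gives the same grasp; the last joint's range is limited). The gripper opens to 85 mm and grips with 20 to 120 N. Pads are 22 mm wide; open, the fingers measure 114 mm over their backs; the gripper's body (76 mm by 85 mm) begins 54 mm behind the grasp point. The pads swing forward as they close: fully open they stand 13 mm farther back than shut.
Start: joints at [-1.241, 0.477, 0.022, 1.555, -0.011, 1.109, -0.083], TCP at [0.286, 0.611, 0.405] pointing down, gripper open.
Joint ranges: [-2.96, 2.96], [-0.34, 2.1], [-1.41, 1.46], [0.24, 2.44], [-1.37, 4.51], [0.17, 1.92], [-2.96, 2.96]. Speed limits (rad/s): [2.39, 2.39, 3.14, 3.14, 3.14, 3.14, 3.14].

### API

Orientations are given as a rotation vector (axis times angle).
In Python, from bench import get_obs, grab_frame, hand_in, finger_overhang gives the robot as it stands. The module is installed in compiled form; this text tells all that it offers.
- The arm moves only by the shell command python3 -m jog 'ROWS' [FORCE]. ROWS is JSON, a list of rows, each a list of 3 entries, a list of its own where there are three numbers: the shift along the tool's x, y, z in cm, then the turn about the tool's y in rad, then the gripper command: -1 is fully open, 1 is shut, values between are in proportion. In form: [[[x, y, z], twist, gripper], ...]. A call has 1 to 10 rows; each row is the pose to reach, as a shift and turn from the pose commanded when the call began, along the tool's axes at that moment; what a row does not reach only later rows make up. A row lasts 1/8 s, in which the tool goes at most 62.5 mm and 10.7 degrees, less where a joint would pass 70% of its speed; a pose out of reach is approached as far as the arm can. A call with a gripper value outside its range is refused whole. The fingers move at their own pace and stop on an object; FORCE is the grip in N (left out, the last holds). Time passes only in rows, so rows that repeat a pose let the fingers close. It gives the time, the measured TCP pose, the force and the opening at its end, in the units of the state.
- get_obs(): the state, without advancing time (a new reading comes with each control period).
- grab_frame(name): name is "scene" or "top" or "wrist"; returns a dict with "image" (384x512x3 uint8, blue, green, red), "fx", "fy", "cx", "cy" (pixels), "origin" and "rotation" of the camera in the world. Camera axes: x right, y up, looking along -z (the intrinsics and any distortion apply to the point x, -y, -z); pixel columns grow to the right and rows downward; lengths in m; the calibration is good to about 2 mm. A picture is of the moment at which its call begins. There is no depth.
- hand_in(): hands the job in, once; it reports no verdict.
The state is a dict: "clock": time; "joints": joint angles; "qvel": joint speeds; "tau": joint torques, N m; "tcp_pos": TCP position; "orientation": TCP orientation; "contact_force": force on the tool from outside, world axes, zero at the start; "moment": the same for the moment, N m; "grip_width": finger opening in m.
Only numpy, scipy, OpenCV 4.12 (cv2) and the standard library are available. Lean on these libraries where they do the work, as an engineer would, in place of code of your own. Each camera call takes 0.05 s, during which the arm holds its last target.

### The job

Take the green-headed key out of the wooden key stand and push it fully home, shoulder flush, into the lock on top of the little showcase; its pins are sticky, so jiggle the key past them and never force it. Then turn it a quarter turn clockwise (seen from above) against the return spring, which draws the bolt off the glass, and finish while still holding the key turned: do not let go of it. Leave the other keys, the cup and the vase where they are.

Things in the scene. Friction and masses are not known exactly. Their poses are not given: they have to be found in the camera images.
- green_key_grip (a point): centre of the right key's green head, 26 (x) x 10 (y) x 32 (z) mm, gripped across y. Key stands blade down, z up, the same turned half round. Below: round steel shoulder 24 mm across, 4 thick, its underside 28 mm below this point, resting on the stand; then the blade 12 (x) x 4 (y) mm, 30 long, tip 58 mm below this point (last 2 mm tapered to 7 x 2). 40 g. Lift 32 mm to clear the stand
- red_key_grip (a point): centre of the head of a key of the same shape with a red head, in the same stand: leave it alone
- black_key_grip (a point): centre of the head of a key of the same shape with a black head, in the same stand: leave it alone
- key_stand: fixed pale wooden block 210 (x) x 60 (y) x 45 (z) mm with three key slots 70 mm apart along its x axis, key widths along x; origin at the centre of its underside. The keys may stand in any order
- lock_face (a point): centre of the keyway's mouth on the plug's steel face, 70 mm above the table; turns with the plug. z up, x along the keyway's length. Keyway 13.6 (x) x 5.4 (y) mm, 34 deep, straight down, mouth bevelled 2.5 mm. Key goes in either way round; home, its head's centre is 28 mm above this point. Pins 12 and 21 mm down can jam a straight push; twists of 0.12 rad to and fro, 1 mm down each, pass easily
- plug (a joint): rotation of the lock plug, rad: 0 at rest (keyway along the showcase's x), growing clockwise seen from above, stop at 1.62. A spring returns it (0.02 N m at 0, 0.11 N m at a quarter turn). The key has about 0.12 rad of play in the keyway, so the key itself turns some 1.7 rad to bring the plug a full quarter
- showcase: fixed dark wooden case, 69 mm high, glass top, celadon disc inside; origin on the table right under the lock; extends 45 mm in front of the lock (-x), 145 mm behind it, 100 mm to each side. A brass bolt on top, 33 to 59 mm behind the lock's axis (+x), 4.5 mm above the wood, slides 12 mm towards the lock as the plug turns
- vase_center (a point): centre, half-way up, of a loose celadon vase, 105 mm high, 66 mm across, beyond the showcase: leave it alone
- cup_center (a point): centre, half-way up, of a loose celadon cup, 50 mm high, 60 mm across, on the robot's side: leave it alone
Mind the look-alikes: they are no part of the job. Leave any purple or yellow look-alike of the part that bears green_key_grip alone.

How it is judged:
By the outcome, as a careful person would: the job done as asked, in the order asked, and still so for the second after the job is handed in, while the arm keeps its last pose, push and grip.
It also fails if it takes over 56 s, if anything falls off the work surface, if the arm or the gripper's body presses on something with over 40 N, if the wrist force passes 120 N, or if a joint passes its speed limit or range.

## Working session

There is one attempt and no reset: what is moved stays moved. The work goes in short steps, Python scripts to look and compute and a shell command to move; the robot and the scene stay as the last step left them, time stands still between calls to the robot, and variables do not carry over. Pictures are saved under pics/ and viewed, and the job is handed in when it is done.

```bash
mkdir -p pics
python3 - <<'E'
from bench import *
import cv2
print(get_obs()); print(finger_overhang)
for n in("scene","top","wrist"):
    f=grab_frame(n); cv2.imwrite(f"pics/{n}0.png",f["image"]); print(n,{k:v for k,v in f.items() if k!="image"})
E
```

```text
{'clock': 0.0, 'joints': array([-1.24108264,  0.47780963,  0.02231591,  1.55646018, -0.01152283,
        1.1093202 , -0.08311763]), 'qvel': array([ 2.54339942e-04,  2.70961281e-04,  9.35582286e-04, -1.35454799e-04,
        6.15158576e-05,  1.11625692e-03,  4.17392784e-04]), 'tau': array([ 2.90446669e-04, -5.96472967e+01,  1.60828885e+00, -2.81193334e+01,
        1.25757518e-02,  9.57451179e-03,  3.39736653e-05]), 'tcp_pos': array([0.28603163, 0.61108909, 0.40371489]), 'orientation': array([-1.54524157,  0.34367286, -0.34319921]), 'contact_force': array([-0.02242982,  0.10202873, -0.41114316]), 'moment': array([-0.03157315,  0.01625899,  0.06377773]), 'grip_width': 0.08539103767535573}
0.1734
scene {'fx': 463.77787579771734, 'fy': 463.77787579771734, 'cx': 259.1278962881651, 'cy': 189.04238126528065, 'origin': array([ 0.87578907, -0.59467219,  0.58724197]), 'rotation': array([0.89215722, 0.24411422, 0.44021347])}
top {'fx': 360.99920456897905, 'fy': 360.99920456897905, 'cx': 252.48502184951352, 'cy': 194.24541668665833, 'origin': array([ 0.50749188, -0.02640924,  0.74673078]), 'rotation': array([ 0.10838965, -0.06034069, -1.55733921])}
wrist {'fx': 327.0623337370156, 'fy': 327.0623337370156, 'cx': 251.66808612501816, 'cy': 193.87062012968, 'origin': array([0.2134319 , 0.64553724, 0.37384266]), 'rotation': array([-0.2841249 , -0.17869727,  1.12398368])}
```

View pics/scene0.png

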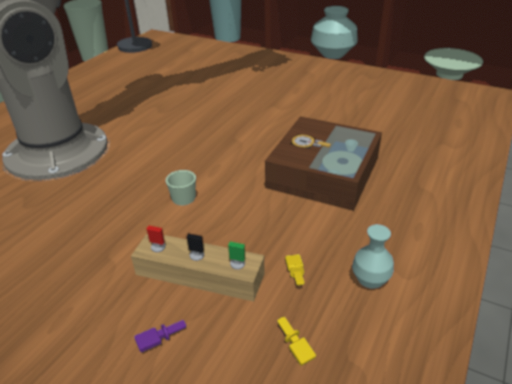

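View pics/top0.png

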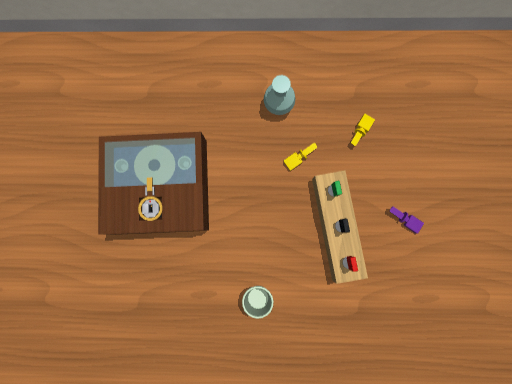

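View pics/wrist0.png

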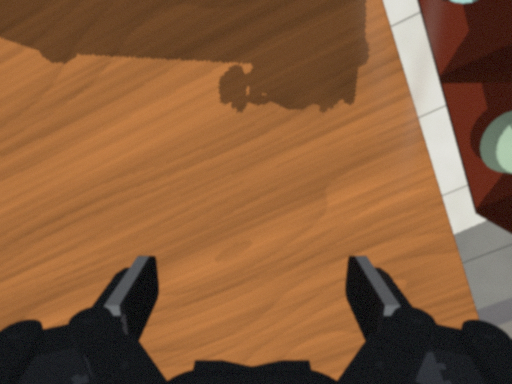

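The top view shows the stand at right, with keys green (336,188), black (344,226) and red (351,264). The lock is at (150,208). Yellow look-alikes lie at (300,157) and (363,130), and the purple one at (406,220). The green head at top (336,188), scene (237,254), fits: it is the only green one and it stands in the block. I'll confirm that and measure in enlarged crops.

```bash
cat > h.py <<'E'
import numpy as np,cv2
from bench import *
from scipy.spatial.transform import Rotation as R
def ray(f,u,v):
    d=R.from_rotvec(f["rotation"]).apply([(u-f["cx"])/f["fx"],-(v-f["cy"])/f["fy"],-1.]); return f["origin"],d
def atz(f,u,v,z):
    o,d=ray(f,u,v); return o+d*(z-o[2])/d[2]
def proj(f,p):
    c=R.from_rotvec(f["rotation"]).inv().apply(np.atleast_2d(p)-f["origin"])
    return np.c_[f["cx"]+f["fx"]*c[:,0]/-c[:,2],f["cy"]-f["fy"]*c[:,1]/-c[:,2]]
def crop(im,u0,v0,w,h,s,name):
    c=cv2.resize(im[v0:v0+h,u0:u0+w],None,fx=s,fy=s,interpolation=cv2.INTER_CUBIC)
    for k in range(0,w,10): cv2.putText(c,str(u0+k),(k*s,8),0,.3,(255,255,255),1); cv2.line(c,(k*s,10),(k*s,14),(255,255,255),1)
    for k in range(0,h,10): cv2.putText(c,str(v0+k),(0,k*s+4),0,.3,(255,255,255),1)
    cv2.imwrite(f"pics/{name}.png",c)
E
python3 - <<'E'
from h import *
t=cv2.imread("pics/top0.png"); s=cv2.imread("pics/scene0.png")
crop(t,305,165,70,60,10,"tk"); crop(t,95,128,120,112,5,"tl")
crop(s,215,230,60,70,8,"sk"); crop(s,260,112,125,95,6,"sl"); crop(t,305,165,80,125,4,"ts")
E
```

```text
(no output)
```

View pics/tk.png

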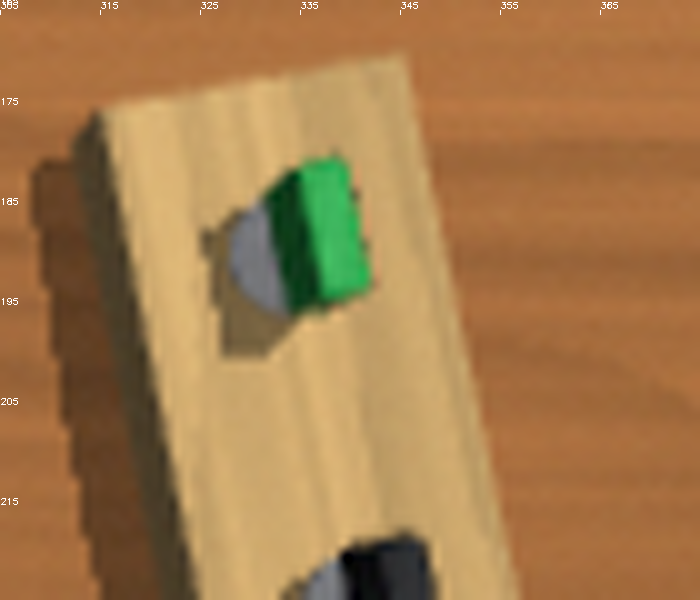

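View pics/tl.png

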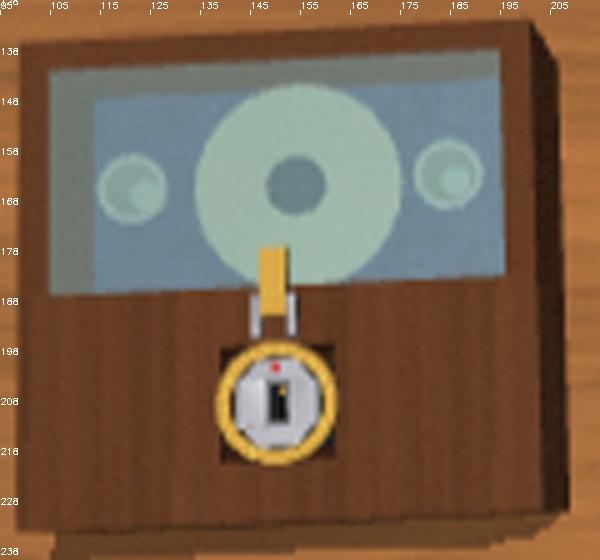

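View pics/sk.png

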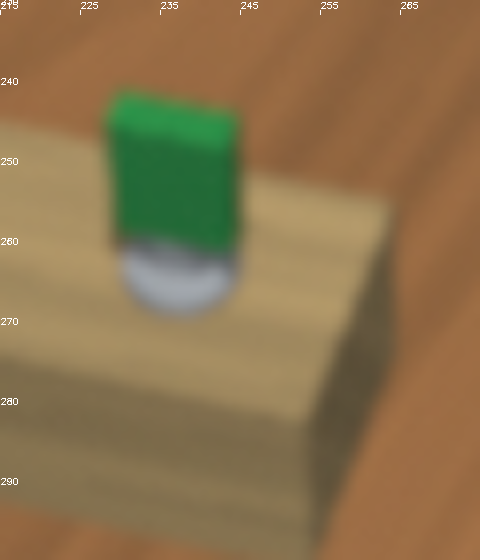

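View pics/sl.png

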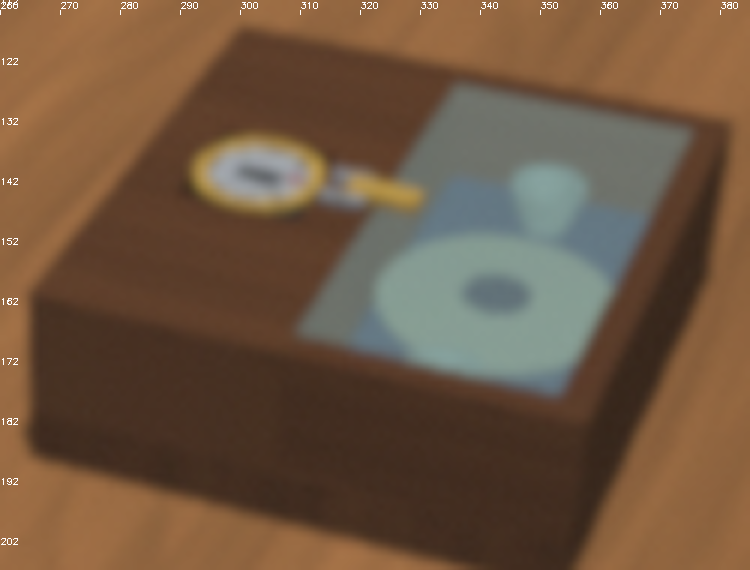

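View pics/ts.png

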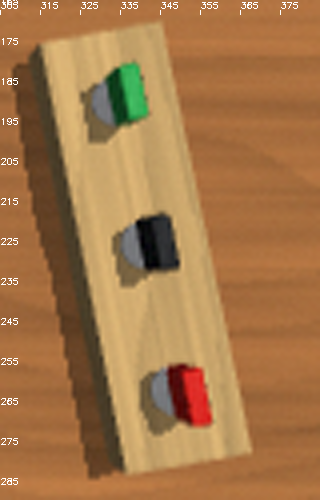

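Run:
```python
from h import *
np.set_printoptions(precision=4,suppress=True)
t=grab_frame("top"); s=grab_frame("scene")
P=lambda L,z:np.array([atz(t,u-.45,v-.45,z) for u,v in L])
k=P([(335.0,181.2),(338.8,180.),(341.7,193.3),(337.,194.8)],.089); print(k,k.mean(0))
st=P([(315.3,175.6),(345.5,170.3),(367.5,278),(336.2,283.2)],.045); print(st,st.mean(0))
l=P([(150,207.9)],.07)[0]; print("lock",l)
sc=P([(98.5,136.5),(200.5,131.9),(203.5,230),(97.9,233.5)],.069); print(sc,sc.mean(0))
def yaw(a,b): d=b-a; return np.arctan2(d[1],d[0])
print("stand yaws",yaw(st[3],st[0]),yaw(st[2],st[1]),"key",yaw(k[3],k[0]),yaw(k[2],k[1]))
print("case yaws",yaw(sc[3],sc[0]),yaw(sc[2],sc[1]),yaw(sc[0],sc[1])+np.pi/2,yaw(sc[3],sc[2])+np.pi/2)
print("scene proj key top",proj(s,k),"lock",proj(s,l)," stand",proj(s,st)," case",proj(s,sc))
# triangulate keyway: scene px
def tri(pt,ps):
    o1,d1=ray(t,*pt);o2,d2=ray(s,*ps);A=np.c_[d1,-d2];x=np.linalg.lstsq(A,o2-o1,rcond=None)[0];a=o1+d1*x[0];b=o2+d2*x[1];return (a+b)/2,np.linalg.norm(a-b)
print(tri((149.6,207.5),(259.+258/6,112+174/6)))
o=get_obs();print(R.from_rotvec(o["orientation"]).as_matrix())
```

```text
[[ 0.6048 -0.1555  0.089 ]
 [ 0.607  -0.1625  0.089 ]
 [ 0.5826 -0.1674  0.089 ]
 [ 0.5798 -0.1589  0.089 ]] [ 0.5936 -0.1611  0.089 ]
[[ 0.622  -0.126   0.045 ]
 [ 0.633  -0.1848  0.045 ]
 [ 0.4269 -0.2232  0.045 ]
 [ 0.4163 -0.1643  0.045 ]] [ 0.5246 -0.1746  0.045 ]
lock [0.5534 0.1897 0.07  ]
[[0.6916 0.2974 0.069 ]
 [0.7017 0.0979 0.069 ]
 [0.513  0.0868 0.069 ]
 [0.5038 0.2873 0.069 ]] [0.6025 0.1924 0.069 ]
stand yaws 0.18406923745759401 0.1842046273001007 key 0.13304346531340766 0.19990287857974157
case yaws 0.053805229855772345 0.058937114720529316 0.050710485244430226 0.04583702528356537
scene proj key top [[244.3467 242.8266]
 [243.4264 246.1467]
 [227.9991 243.1813]
 [229.2563 239.1564]] lock [[303.2098 139.5782]]  stand [[263.6746 254.3063]
 [252.3307 281.4676]
 [130.7355 254.2931]
 [148.3326 230.4434]]  case [[381.7785 130.9307]
 [356.8067 181.3926]
 [264.0302 159.7424]
 [300.3919 115.0981]]
(array([0.5522, 0.1899, 0.0665]), np.float64(0.003004254727445058))
[[ 0.9057 -0.0003  0.424 ]
 [-0.424  -0.0008  0.9057]
 [ 0.0001 -1.     -0.0008]]
```

Top and scene agree to about 2 mm. The green head is at (0.5935,-0.1615) with yaw 0.184, and the lock is at (0.553,0.190) with yaw 0.052. The tk and sk crops confirm the green key standing in its slot at the +x end of the stand. Next I'll move above it.

```bash
python3 -m jog '[[[60.6,5,-56.9],-0.622,-1],[[60.6,5,-56.9],-0.622,-1],[[60.6,5,-56.9],-0.622,-1],[[60.6,5,-56.9],-0.622,-1],[[60.6,5,-56.9],-0.622,-1],[[60.6,5,-56.9],-0.622,-1],[[60.6,5,-56.9],-0.622,-1],[[60.6,5,-56.9],-0.622,-1],[[60.6,5,-56.9],-0.622,-1],[[60.6,5,-56.9],-0.622,-1]]'
cat >> h.py <<'E'
def st(tgt=None,yaw=None):
    o=get_obs();M=R.from_rotvec(o["orientation"]).as_matrix()
    y=np.arctan2(M[1,0],M[0,0])
    print("t",round(o["clock"],2),"p",o["tcp_pos"].round(4),"yaw",round(y,4),"tilt",(M[:,1]+[0,0,1]).round(4),"F",o["contact_force"].round(2),"M",o["moment"].round(3),"w",round(o["grip_width"],4),"q7",o["joints"][6].round(3))
    if tgt is not None:
        print("shift cm",(M.T@(np.array(tgt)-o["tcp_pos"])*100).round(2), "twist",None if yaw is None else round(y-yaw,3))
E
python3 -c "
from h import *
st([.5936,-.1615,.30],.184)"
```

```text
clock: 1.5
tcp_pos: [0.5175, 0.0299, 0.3674]
orientation: [-1.566, -0.146, 0.144]
contact_force: [1.3, 1.2, -0.1]
grip_width: 0.0855
t 1.5 p [0.5175 0.0299 0.3674] yaw 0.1845 tilt [0.0008 0.0003 0.    ] F [ 1.25  1.18 -0.1 ] M [ 0.006 -0.089  0.008] w 0.0855 q7 1.631
shift cm [  3.96   6.74 -20.21] twist 0.0
```

```bash
python3 -m jog '[[[3.96,4,-20.2],0,-1],[[3.96,4,-20.2],0,-1],[[3.96,4,-20.2],0,-1],[[3.96,4,-20.2],0,-1],[[3.96,4,-20.2],0,-1]]'
python3 -c "
from h import *
st([.5936,-.1615,.228],.184)
f=grab_frame('wrist');cv2.imwrite('pics/w1.png',f['image'])
M=R.from_rotvec(get_obs()['orientation']).as_matrix()
c=np.array([.5936,-.1615,.089]);x=np.array([np.cos(.184),np.sin(.184),0]);y=np.array([-x[1],x[0],0])
print(proj(f,[c+a*.013*x+b*.005*y for a,b in((1,1),(1,-1),(-1,-1),(-1,1))]),f['origin'],f['rotation'])"
```

```text
clock: 2.12
tcp_pos: [0.5929, -0.161, 0.3266]
orientation: [-1.566, -0.142, 0.143]
contact_force: [-0.0, 0.7, 0.5]
grip_width: 0.0855
t 2.12 p [ 0.5929 -0.161   0.3266] yaw 0.1814 tilt [-0.001  -0.0003  0.    ] F [-0.02  0.68  0.47] M [0.063 0.045 0.008] w 0.0855 q7 2.031
shift cm [ 0.07  9.86 -0.06] twist -0.003
[[257.38729259 229.01801755]
 [242.95372057 229.04163808]
 [242.55638079 193.36518997]
 [257.52513301 193.33930374]] [ 0.51397796 -0.17502359  0.29672468] [-0.23127044 -0.27726537  1.73656371]
```

View pics/w1.png

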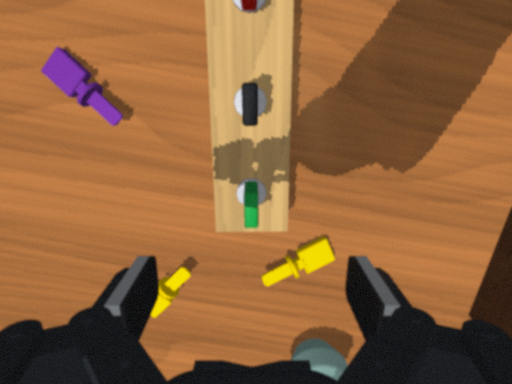

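```bash
python3 -c "
from h import *
crop(cv2.imread('pics/w1.png'),205,165,95,75,8,'w1c')"
```

```text
(no output)
```

View pics/w1c.png

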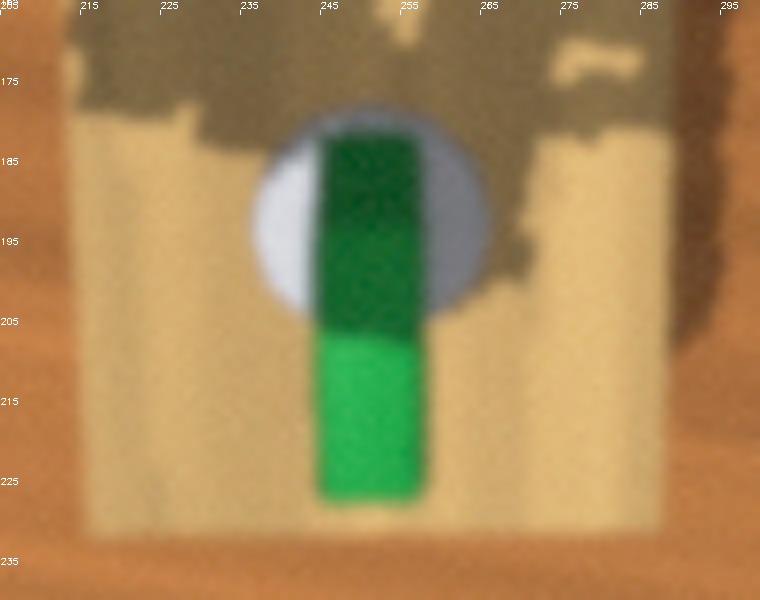

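```bash
python3 -c "
from h import *
f=grab_frame('wrist')
x=np.array([np.cos(.184),np.sin(.184),0]);y=np.array([-x[1],x[0],0])
c=np.array([.5936,-.1615,0])
for z in(.057,.089):print(z,proj(f,[c+[0,0,z]+a*.013*x+b*.005*y for a,b in((1,1),(1,-1),(-1,-1),(-1,1))]).round(1).tolist())
e=np.array([.5246,-.1746,.045]);print('stand end',proj(f,[e+.105*x+.03*y,e+.105*x-.03*y]))
for z in (.045,.049):print('shoulder',z,proj(f,[c+[0,0,z]+.012*v for v in(x,-x,y,-y)]).round(1).tolist())
"
```

```text
0.057 [[253.8, 211.5], [241.1, 211.5], [240.8, 179.6], [253.9, 179.6]]
0.089 [[254.2, 228.3], [239.7, 228.3], [239.3, 192.6], [254.3, 192.6]]
stand end [[283.0693129  230.46610641]
 [211.78458696 230.4461295 ]]
shoulder 0.045 [[247.6, 205.0], [247.6, 176.8], [262.4, 191.1], [232.8, 191.1]]
shoulder 0.049 [[247.6, 206.7], [247.5, 178.1], [262.6, 192.6], [232.5, 192.6]]
```

The wrist crop shows the green head at u 244–257 and v 193–227, within 1 px of the prediction. Now I'll descend.

```bash
python3 -c "
from h import *
st([.5935,-.161,.229],.184)"
```

```text
t 2.23 p [ 0.5929 -0.1579  0.3271] yaw 0.1858 tilt [-0.0005  0.0013  0.    ] F [-0.76  0.02 -0.66] M [ 0.02   0.023 -0.005] w 0.0851 q7 2.03
shift cm [ 0.    9.81 -0.33] twist 0.002
```

```bash
python3 -m jog '[[[0,3,-0.3],0,-1],[[0,3,-0.3],0,-1],[[0,3,-0.3],0,-1],[[0,3,-0.3],0,-1]]';python3 -c "
from h import *
st([.5935,-.161,.229],.184)"
```

```text
clock: 2.72
tcp_pos: [0.5939, -0.162, 0.2984]
orientation: [-1.566, -0.147, 0.144]
contact_force: [-0.0, -0.3, 0.8]
grip_width: 0.0853
t 2.73 p [ 0.5939 -0.162   0.2984] yaw 0.185 tilt [0.0018 0.     0.    ] F [-0.04 -0.27  0.75] M [-0.057 -0.    -0.005] w 0.0853 q7 2.045
shift cm [-0.04  6.94  0.1 ] twist 0.001
```

```bash
python3 -m jog '[[[0,6.9,0],0,-1],[[0,6.9,0],0,-1],[[0,6.9,0],0,-1],[[0,6.9,0],0,-1]]';python3 -c "
from h import *
st([.5935,-.161,.229],.184)
f=grab_frame('wrist');cv2.imwrite('pics/w2.png',f['image'])
st([.5935,-.161,.229],.184)"
```

```text
clock: 3.22
tcp_pos: [0.5945, -0.1629, 0.2304]
orientation: [-1.567, -0.147, 0.142]
contact_force: [0.4, -0.1, -0.4]
grip_width: 0.0852
t 3.23 p [ 0.5945 -0.1629  0.2304] yaw 0.184 tilt [ 0.0034 -0.0006  0.    ] F [ 0.43 -0.05 -0.44] M [-0.04  -0.017  0.004] w 0.0852 q7 2.066
shift cm [-0.06  0.14  0.2 ] twist 0.0
t 3.27 p [ 0.5944 -0.1629  0.2303] yaw 0.1839 tilt [ 0.0033 -0.0006  0.    ] F [ 0.08  1.03 -0.05] M [0.032 0.011 0.034] w 0.0854 q7 2.066
shift cm [-0.05  0.13  0.2 ] twist -0.0
```

View pics/w2.png

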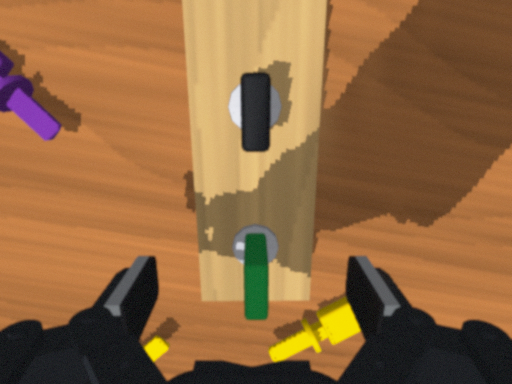

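```bash
python3 -m jog '[[[-0.05,0.1,0.2],0,-1],[[-0.05,0.1,0.2],0,-0.2],[[-0.05,0.1,0.2],0,0.3],[[-0.05,0.1,0.2],0,0.6],[[-0.05,0.1,0.2],0,1],[[-0.05,0.1,0.2],0,1],[[-0.05,0.1,0.2],0,1],[[-0.05,0.1,0.2],0,1]]' 60;python3 -c "
from h import *
st([.5935,-.161,.229],.184)
f=grab_frame('wrist');cv2.imwrite('pics/w3.png',f['image'])"
```

```text
clock: 4.28
tcp_pos: [0.5926, -0.1608, 0.2272]
orientation: [-1.566, -0.145, 0.144]
contact_force: [0.9, -0.7, -0.5]
grip_width: 0.0088
t 4.28 p [ 0.5926 -0.1608  0.2272] yaw 0.184 tilt [ 0.0001 -0.0002  0.    ] F [ 0.93 -0.73 -0.52] M [-0.215 -0.029  0.013] w 0.0088 q7 2.064
shift cm [ 0.08 -0.18 -0.04] twist 0.0
```

View pics/w3.png

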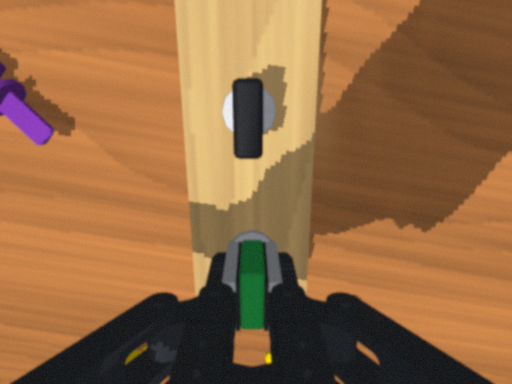

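The key is gripped: width 8.8 mm, green head between the pads at about (252,285). Lifting straight up.

```bash
python3 -m jog '[[[0,-1.5,0],0,1],[[0,-4,0],0,1],[[0,-8,0],0,1],[[0,-11.8,0],0,1],[[0,-11.8,0],0,1],[[0,-11.8,0],0,1]]';python3 -c "
from h import *
st([.553,.190,.345],.052)
f=grab_frame('wrist');cv2.imwrite('pics/w4.png',f['image'])
f=grab_frame('scene');cv2.imwrite('pics/s4.png',f['image'])"
```

```text
clock: 5.08
tcp_pos: [0.5923, -0.1603, 0.3452]
orientation: [-1.565, -0.144, 0.145]
contact_force: [0.1, 0.3, -0.7]
grip_width: 0.0095
t 5.08 p [ 0.5923 -0.1603  0.3452] yaw 0.1845 tilt [-0.0005  0.0006  0.    ] F [ 0.08  0.3  -0.75] M [ 0.035  0.04  -0.011] w 0.0095 q7 2.029
shift cm [ 2.57  0.04 35.16] twist 0.132
```

View pics/w4.png

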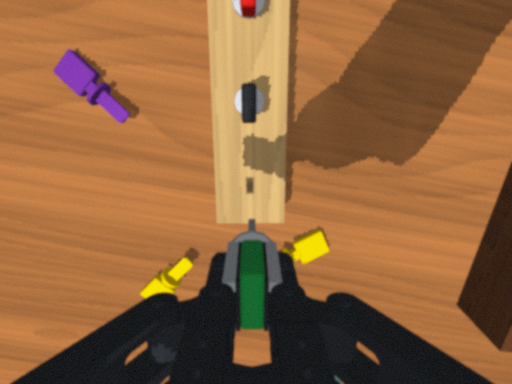

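View pics/s4.png

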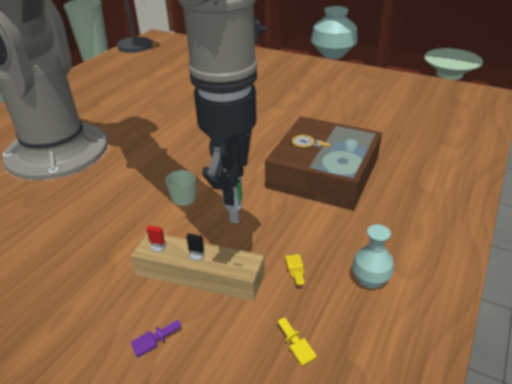

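Only the green key was lifted and it hangs straight; its blade is below the pads at (251,225). The slot is at (250,186). Moving over the lock now.

```bash
python3 -m jog '[[[2.5,0,5],0.132,1],[[2.5,0,11],0.132,1],[[2.5,0,17],0.132,1],[[2.5,0,23],0.132,1],[[2.5,0,29],0.132,1],[[2.5,0,33],0.132,1],[[2.5,0,35.1],0.132,1],[[2.5,0,35.1],0.132,1],[[2.5,0,35.1],0.132,1],[[2.5,0,35.1],0.132,1]]';python3 -c "
from h import *
st([.5521,.1898,.295],.052)
f=grab_frame('wrist');cv2.imwrite('pics/w5.png',f['image'])
x=np.array([np.cos(.052),np.sin(.052),0]);y=np.array([-x[1],x[0],0])
l=np.array([.553,.19,.07]);print(proj(f,[l,l+.0068*x,l-.0068*x,l+.0027*y,l-.0027*y]).round(1).tolist())
o=get_obs();M=R.from_rotvec(o['orientation']).as_matrix();k=o['tcp_pos']+M@[.0009,.1542+.058,0];print('tip',k,proj(f,k))
g=grab_frame('top');cv2.imwrite('pics/t5.png',g['image']);g=grab_frame('scene');cv2.imwrite('pics/s5.png',g['image'])
st([.5521,.1898,.295],.052)"
```

```text
clock: 6.42
tcp_pos: [0.5535, 0.1868, 0.3452]
orientation: [-1.571, -0.038, 0.038]
contact_force: [0.1, -0.1, -0.6]
grip_width: 0.0094
t 6.42 p [0.5535 0.1868 0.3452] yaw 0.0489 tilt [ 0.0001 -0.0009  0.    ] F [ 0.06 -0.1  -0.61] M [ 0.029 -0.007  0.042] w 0.0094 q7 1.269
shift cm [-0.13  5.02  0.31] twist -0.003
[[255.5, 192.8], [255.5, 200.9], [255.5, 184.5], [258.9, 192.8], [252.1, 192.8]]
tip [0.55431994 0.18703347 0.13296302] [[251.56769718 226.75398814]]
t 6.58 p [0.5532 0.1879 0.3452] yaw 0.0504 tilt [ 0.0001 -0.0002  0.    ] F [-0.93  0.02 -0.26] M [-0.069  0.016  0.003] w 0.0093 q7 1.269
shift cm [-0.1   5.02  0.2 ] twist -0.002
```

View pics/w5.png

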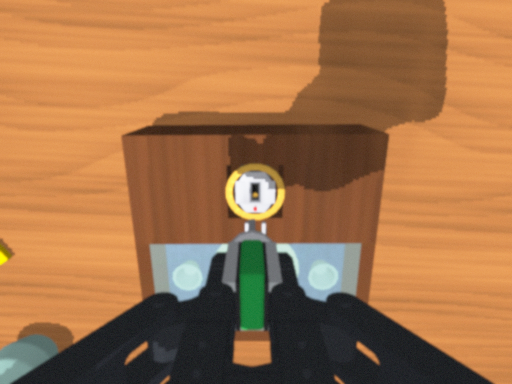

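View pics/s5.png

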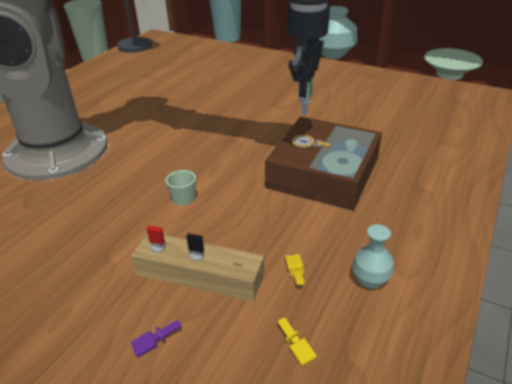

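```bash
python3 -c "
from h import *
crop(cv2.imread('pics/w5.png'),215,155,80,95,6,'w5c')
crop(cv2.imread('pics/w4.png'),215,155,80,95,6,'w4c')"
```

```text
(no output)
```

View pics/w5c.png

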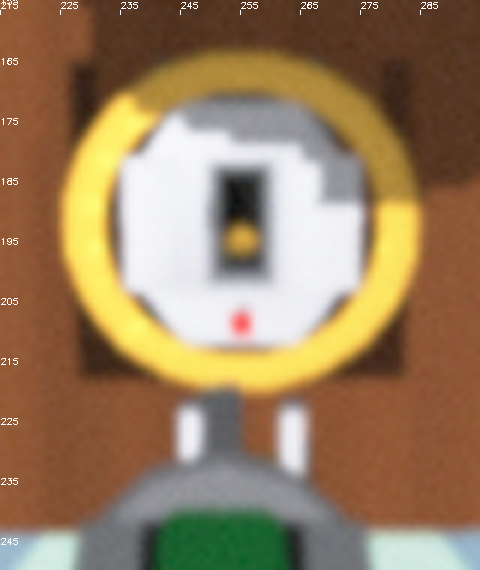

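View pics/w4c.png

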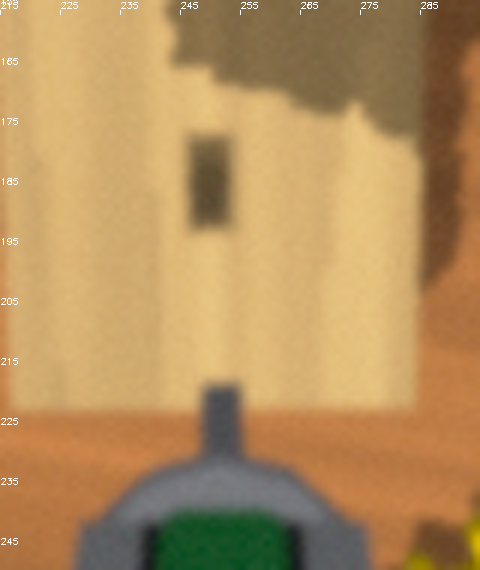

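```bash
python3 -c "
from h import *
f=grab_frame('wrist')
cv2.imwrite('pics/w6.png',f['image']);crop(f['image'],215,155,80,95,6,'w6c')
o=get_obs();M=R.from_rotvec(o['orientation']).as_matrix();cp=M.T@(f['origin']-o['tcp_pos']);cr=M.T@R.from_rotvec(f['rotation']).as_matrix()
print(cp,st())
# reconstruct w4 camera
def cam(p,yaw):
    M4=np.c_[[np.cos(yaw),np.sin(yaw),0],[0,0,-1],[-np.sin(yaw),np.cos(yaw),0]]
    g=dict(f);g['origin']=np.array(p)+M4@cp;g['rotation']=R.from_matrix(M4@cr).as_rotvec();return g,M4
g,M4=cam([.5923,-.1603,.3452],.1845)
s=atz(g,249.6,185.0,.045);print('slot',s,'pick tcp in tool', M4.T@(s-[.5926,-.1608,.2272]))
g5,M5=cam([.5535,.1868,.3452],.0489)
l=atz(g5,254.6,191.7,.07);print('lock(w5)',l, atz(f,254.6,191.7,.07))
"
```

```text
t 6.62 p [0.5532 0.1882 0.3452] yaw 0.0509 tilt [ 0.0001 -0.0001  0.    ] F [ 0.35  0.89 -0.11] M [-0.022 -0.047 -0.033] w 0.009 q7 1.269
[-0.08008899  0.0299719   0.00017225] None
slot [ 0.59337065 -0.16178385  0.045     ] pick tcp in tool [ 0.00057708  0.1822     -0.00110853]
lock(w5) [0.55218596 0.18918087 0.07      ] [0.5518982  0.19052089 0.07      ]
```

View pics/w6c.png

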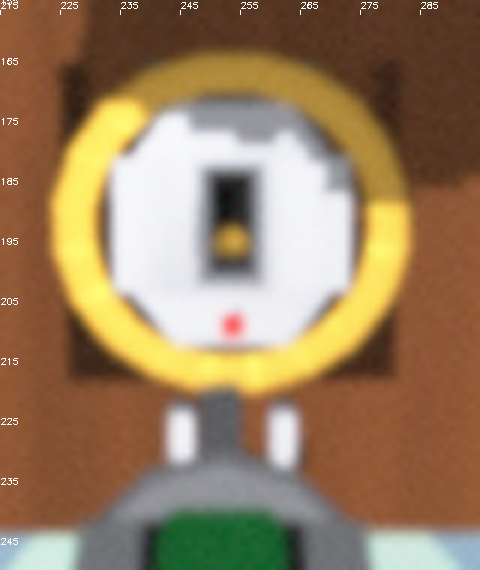

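The wrist crop shows the keyway at (253,192), with the blade tip at (251.6,222) on the same line. The top and wrist cameras agree within 1 mm. Descending to just above the mouth.

```bash
python3 -m jog '[[[-0.13,3,0.13],0,1],[[-0.13,5.7,0.13],0,1],[[-0.13,5.7,0.13],0,1],[[-0.13,5.7,0.13],0,1],[[-0.13,5.7,0.13],0,1]]';python3 -c "
from h import *
st([.5518,.1896,.287],.052)
f=grab_frame('wrist')
crop(f['image'],205,170,100,90,7,'w7c')
f=grab_frame('scene')
crop(f['image'],270,80,80,85,7,'s7c')
st([.5518,.1896,.287],.052)"
```

```text
clock: 7.25
tcp_pos: [0.5521, 0.1903, 0.2895]
orientation: [-1.569, -0.042, 0.039]
contact_force: [0.7, -0.3, -1.3]
grip_width: 0.009
t 7.25 p [0.5521 0.1903 0.2895] yaw 0.052 tilt [0.0021 0.001  0.    ] F [ 0.69 -0.31 -1.32] M [ 0.012  0.002 -0.013] w 0.009 q7 1.28
shift cm [-0.04  0.25 -0.07] twist -0.0
t 7.35 p [0.5519 0.1903 0.2892] yaw 0.0521 tilt [0.0015 0.0008 0.    ] F [ 0.18 -0.63 -1.14] M [-0.008 -0.033 -0.019] w 0.0095 q7 1.28
shift cm [-0.02  0.22 -0.07] twist 0.0
```

View pics/w7c.png

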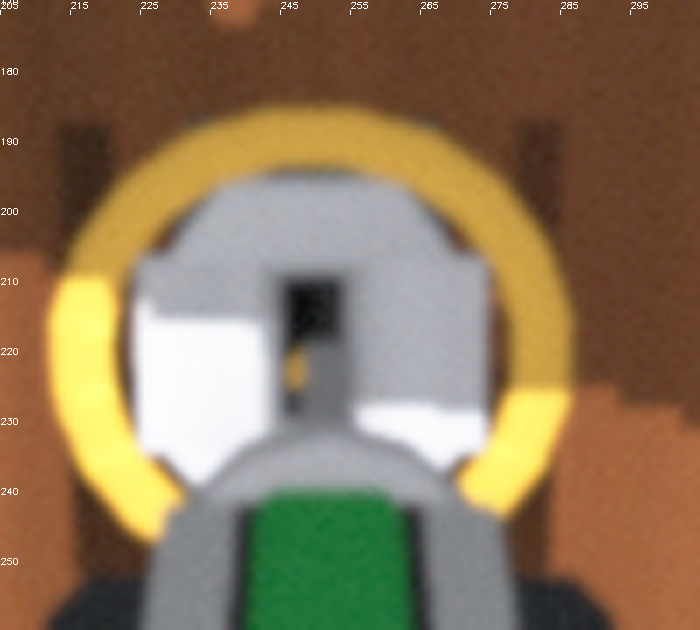

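View pics/s7c.png

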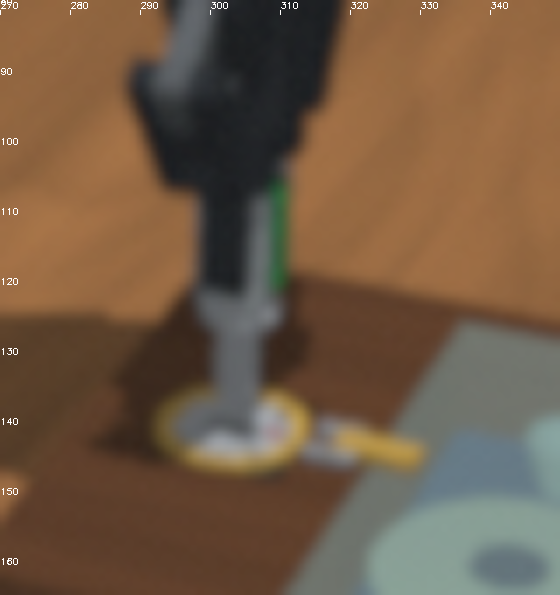

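```bash
python3 -c "
from h import *
f=grab_frame('wrist');o=get_obs();M=R.from_rotvec(o['orientation']).as_matrix()
T=o['tcp_pos']
for dx in(-.001,0,.001,.002):
  print(dx,proj(f,[T+M@[dx-.0035,.1542+.058,0],T+M@[dx-.006,.1542+.056,0],T+M@[dx-.012,.1542+.024,0]]).round(1).tolist())
x=np.array([np.cos(.052),np.sin(.052),0])
for lx in(.0,.001):
  l=np.array([.552,.1893,.07])+lx*x;print(proj(f,[l-.0068*x,l-.0093*x,l-.0068*x-[0,0,.0025]]).round(1).tolist())
st()"
```

```text
-0.001 [[250.8, 218.3], [250.8, 215.7], [250.7, 228.8]]
0 [[250.8, 219.9], [250.8, 217.3], [250.7, 230.6]]
0.001 [[250.8, 221.4], [250.8, 218.8], [250.7, 232.5]]
0.002 [[250.8, 222.9], [250.8, 220.4], [250.7, 234.3]]
[[249.0, 210.4], [249.0, 206.6], [249.0, 208.9]]
[[249.0, 211.9], [249.0, 208.1], [249.0, 210.4]]
t 7.4 p [0.5519 0.1903 0.289 ] yaw 0.0522 tilt [0.0013 0.0007 0.    ] F [-0.16  0.15 -1.16] M [0.002 0.013 0.008] w 0.0094 q7 1.28
```

The wrist crop shows the blade centred at u 251.4 and the keyway at u 249.7, so I'll shift about 1 mm along -z and enter the mouth slowly.

```bash
python3 -m jog '[[[-0.02,0,-0.1],0,1],[[-0.02,0.3,-0.1],0,1],[[-0.02,0.5,-0.1],0,1],[[-0.02,0.7,-0.1],0,1],[[-0.02,0.9,-0.1],0,1],[[-0.02,1.1,-0.1],0,1],[[-0.02,1.3,-0.1],0,1],[[-0.02,1.3,-0.1],0,1]]';python3 -c "
from h import *
st([.5517,.1892,.272],.052)
f=grab_frame('wrist')
crop(f['image'],205,180,100,80,7,'w8c')
st([.5517,.1892,.272],.052)"
```

```text
clock: 8.4
tcp_pos: [0.5514, 0.1892, 0.275]
orientation: [-1.571, -0.041, 0.041]
contact_force: [-0.2, -0.6, -0.4]
grip_width: 0.0095
t 8.4 p [0.5514 0.1892 0.275 ] yaw 0.0522 tilt [-0.0003 -0.0001  0.    ] F [-0.24 -0.58 -0.38] M [ 0.023 -0.007  0.034] w 0.0095 q7 1.285
shift cm [ 0.03  0.3  -0.  ] twist 0.0
t 8.45 p [0.5514 0.1892 0.2751] yaw 0.0522 tilt [-0.0001 -0.      0.    ] F [ 0.33 -0.7   0.35] M [0.007 0.008 0.005] w 0.0096 q7 1.285
shift cm [ 0.03  0.31 -0.  ] twist 0.0
```

View pics/w8c.png

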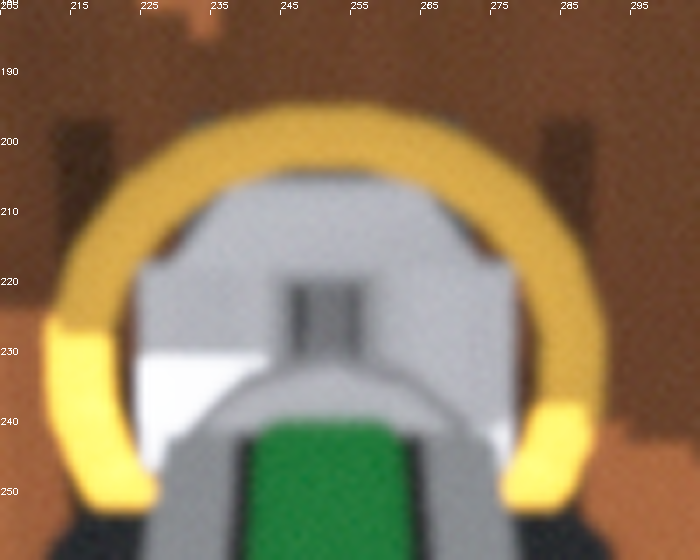

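The blade is inside the keyway, centred at about (251,226), with no force. Now I'll jiggle it down.

```bash
python3 -m jog '[[[0.03,0.1,0],0.12,1],[[0.03,0.2,0],0.12,1],[[0.03,0.2,0],-0.05,1],[[0.03,0.3,0],-0.12,1],[[0.03,0.3,0],0.05,1],[[0.03,0.4,0],0.12,1],[[0.03,0.4,0],-0.05,1],[[0.03,0.5,0],-0.12,1],[[0.03,0.5,0],0,1],[[0.03,0.5,0],0,1]]';python3 -c "
from h import *
st([.5517,.1892,.2522],.052)"
```

```text
clock: 9.7
tcp_pos: [0.5517, 0.1895, 0.2706]
orientation: [-1.57, -0.044, 0.043]
contact_force: [-2.1, -0.4, 4.4]
grip_width: 0.0093
t 9.7 p [0.5517 0.1895 0.2706] yaw 0.0552 tilt [0.0002 0.0004 0.    ] F [-2.06 -0.4   4.35] M [ 0.09   0.377 -0.05 ] w 0.0093 q7 1.289
shift cm [-0.    1.84 -0.03] twist 0.003
```

```bash
python3 -m jog '[[[0,0.05,0],0.12,1],[[0,0.1,0],0.12,1],[[0,0.1,0],-0.05,1],[[0,0.2,0],-0.12,1],[[0,0.2,0],0.05,1],[[0,0.3,0],0.12,1],[[0,0.3,0],-0.05,1],[[0,0.4,0],-0.12,1],[[0,0.4,0],0,1],[[0,0.4,0],0,1]]';python3 -c "
from h import *
st([.5517,.1892,.2522],.052)"
```

```text
clock: 10.95
tcp_pos: [0.5515, 0.1892, 0.2661]
orientation: [-1.571, -0.044, 0.045]
contact_force: [-2.3, 0.6, 2.4]
grip_width: 0.0093
t 10.95 p [0.5515 0.1892 0.2661] yaw 0.0561 tilt [-0.0007 -0.0004  0.    ] F [-2.26  0.59  2.44] M [-0.05   0.498 -0.   ] w 0.0093 q7 1.29
shift cm [ 0.02  1.39 -0.01] twist 0.004
```

```bash
python3 -m jog '[[[-0.02,0.05,0],0.12,1],[[-0.02,0.1,0],0.12,1],[[-0.02,0.1,0],-0.05,1],[[-0.02,0.2,0],-0.12,1],[[-0.02,0.2,0],0.05,1],[[-0.02,0.3,0],0.12,1],[[-0.02,0.3,0],-0.05,1],[[-0.02,0.4,0],-0.12,1],[[-0.02,0.4,0],0,1],[[-0.02,0.4,0],0,1]]';python3 -c "
from h import *
st([.5517,.1892,.2522],.052)"
python3 -m jog '[[[0,0.05,0],0.12,1],[[0,0.1,0],0.12,1],[[0,0.1,0],-0.05,1],[[0,0.2,0],-0.12,1],[[0,0.2,0],0.05,1],[[0,0.3,0],0.12,1],[[0,0.3,0],-0.05,1],[[0,0.4,0],-0.12,1],[[0,0.4,0],0,1],[[0,0.4,0],0,1]]';python3 -c "
from h import *
st([.5517,.1892,.2522],.052)"
```

```text
clock: 12.2
tcp_pos: [0.5514, 0.1892, 0.2624]
orientation: [-1.571, -0.045, 0.045]
contact_force: [-3.0, -0.2, 5.0]
grip_width: 0.0095
t 12.2 p [0.5514 0.1892 0.2624] yaw 0.0573 tilt [-0.0002 -0.0004  0.    ] F [-2.97 -0.2   4.96] M [-0.132  0.597  0.029] w 0.0095 q7 1.291
shift cm [0.03 1.02 0.  ] twist 0.005
clock: 13.45
tcp_pos: [0.5518, 0.1889, 0.2606]
orientation: [-1.57, -0.045, 0.044]
contact_force: [-8.2, -3.8, 24.5]
grip_width: 0.0096
t 13.45 p [0.5518 0.1889 0.2606] yaw 0.0569 tilt [0.0005 0.0002 0.    ] F [-8.22 -3.78 24.48] M [-0.828  2.13   0.023] w 0.0096 q7 1.292
shift cm [-0.01  0.84  0.03] twist 0.005
```

24 N at the second pin, so I'll back off rather than push, relieve the side load and jiggle more.

```bash
python3 -m jog '[[[-0.03,-0.2,0],0,1],[[-0.03,-0.2,0],0.13,1],[[-0.03,-0.2,0],0.13,1],[[-0.03,-0.2,0],-0.05,1],[[-0.03,-0.15,0],-0.13,1],[[-0.03,-0.15,0],-0.13,1],[[-0.03,-0.15,0],0.05,1],[[-0.03,-0.1,0],0.13,1],[[-0.03,-0.1,0],0.0,1],[[-0.03,-0.1,0],0,1]]';python3 -c "
from h import *
st([.5517,.1892,.2522],.052)"
```

```text
clock: 14.7
tcp_pos: [0.5516, 0.1888, 0.261]
orientation: [-1.57, -0.047, 0.046]
contact_force: [-6.4, -3.5, 19.0]
grip_width: 0.0093
t 14.7 p [0.5516 0.1888 0.261 ] yaw 0.0597 tilt [ 0.0007 -0.      0.    ] F [-6.38 -3.52 19.  ] M [-0.769  1.594  0.038] w 0.0093 q7 1.293
shift cm [0.01 0.88 0.04] twist 0.008
```

```bash
python3 -m jog '[[[0,-0.2,0],0,1],[[0,-0.25,0],0,1],[[0,-0.25,0],0,1]]';python3 -c "
from h import *
st([.5517,.1892,.2522],.052)
f=grab_frame('wrist')
crop(f['image'],205,180,100,80,7,'w9c')
f=grab_frame('scene')
crop(f['image'],270,80,80,85,7,'s9c')"
```

```text
clock: 15.08
tcp_pos: [0.5514, 0.1888, 0.262]
orientation: [-1.571, -0.045, 0.044]
contact_force: [-1.8, -1.4, 6.8]
grip_width: 0.0095
t 15.07 p [0.5514 0.1888 0.262 ] yaw 0.0565 tilt [ 0.0003 -0.0006  0.    ] F [-1.81 -1.45  6.78] M [-0.505  0.645 -0.   ] w 0.0095 q7 1.29
shift cm [0.03 0.98 0.04] twist 0.004
```

View pics/w9c.png

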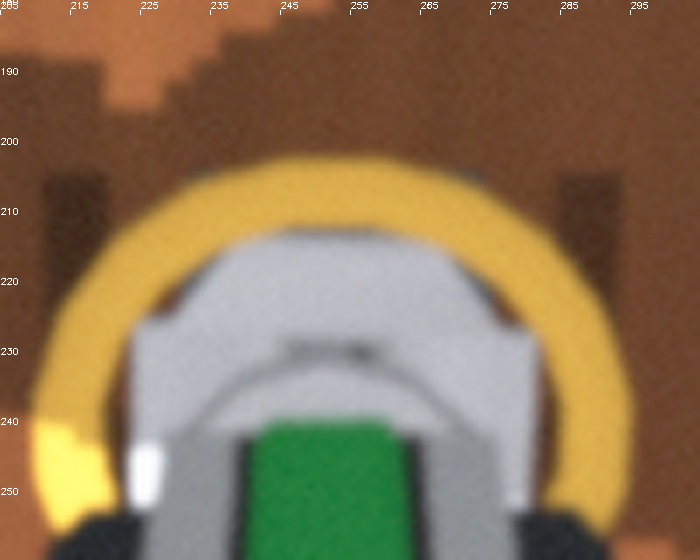

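View pics/s9c.png

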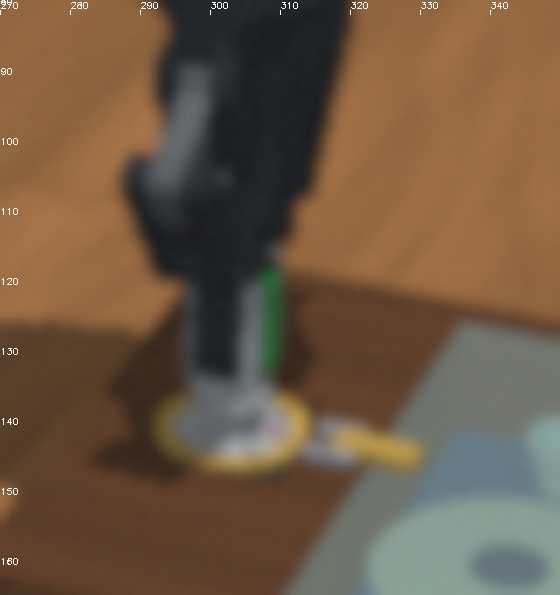

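The key hasn't moved in the grip, and the blade is about 20 mm in. I'll jiggle with only a light push.

```bash
python3 -m jog '[[[0,0,0.03],0.14,1],[[0,0,0.03],0.14,1],[[0,0,0.03],-0.04,1],[[0,0.0,0.03],-0.14,1],[[0,0.05,0.03],-0.14,1],[[0,0.05,0.03],0.04,1],[[0,0.05,0.03],0.14,1],[[0,0.1,0.03],0.14,1],[[0,0.1,0.03],-0.04,1],[[0,0.1,0.03],-0.14,1]]';python3 -c "
from h import *
st([.5517,.1892,.2522],.052)"
```

```text
clock: 16.42
tcp_pos: [0.5516, 0.1892, 0.2614]
orientation: [-1.566, -0.158, 0.156]
contact_force: [-3.0, -2.0, 9.0]
grip_width: 0.0095
t 16.43 p [0.5516 0.1892 0.2614] yaw 0.2 tilt [ 0.001  -0.0003  0.    ] F [-2.99 -2.    8.96] M [-0.588  0.749 -0.073] w 0.0095 q7 1.409
shift cm [0.01 0.92 0.  ] twist 0.148
```

```bash
python3 -m jog '[[[0,0.05,0],0.14,1],[[0,0.1,0],0.28,1],[[0,0.15,0],0.14,1],[[0,0.2,0],0,1],[[0,0.25,0],0.14,1],[[0,0.3,0],0.28,1]]';python3 -c "
from h import *
st([.5517,.1892,.2522],.052)"
```

```text
clock: 17.18
tcp_pos: [0.5522, 0.1893, 0.2584]
orientation: [-1.569, 0.067, -0.072]
contact_force: [0.5, -1.4, 5.4]
grip_width: 0.0091
t 17.18 p [0.5522 0.1893 0.2584] yaw -0.0886 tilt [0.0029 0.0006 0.    ] F [ 0.52 -1.44  5.43] M [-0.286 -0.108  0.047] w 0.0091 q7 1.169
shift cm [-0.05  0.62 -0.02] twist -0.141
```

Past the second pin. Continuing the same way.

```bash
python3 -m jog '[[[-0.02,0.05,0],-0.14,1],[[-0.02,0.1,0],-0.28,1],[[-0.02,0.15,0],-0.14,1],[[-0.02,0.2,0],0,1],[[-0.02,0.25,0],-0.14,1],[[-0.02,0.3,0],-0.28,1],[[-0.02,0.35,0],-0.14,1],[[-0.02,0.4,0],0,1]]';python3 -c "
from h import *
st([.5517,.1892,.2522],.052)"
```

```text
clock: 18.18
tcp_pos: [0.5521, 0.1893, 0.2542]
orientation: [-1.569, 0.067, -0.072]
contact_force: [0.8, -1.4, 4.7]
grip_width: 0.0093
t 18.18 p [0.5521 0.1893 0.2542] yaw -0.0886 tilt [0.0031 0.0006 0.    ] F [ 0.81 -1.43  4.7 ] M [-0.366 -0.267  0.001] w 0.0093 q7 1.17
shift cm [-0.04  0.2  -0.02] twist -0.141
```

```bash
python3 -m jog '[[[-0.02,0.05,0],-0.14,1],[[-0.02,0.1,0],-0.28,1],[[-0.02,0.15,0],-0.14,1],[[-0.02,0.2,0],0,1],[[-0.02,0.25,0],-0.14,1],[[-0.02,0.3,0],-0.28,1],[[-0.02,0.3,0],-0.14,1],[[-0.02,0.3,0],-0.14,1]]';python3 -c "
from h import *
st([.5517,.1892,.2522],.052)
f=grab_frame('wrist')
crop(f['image'],205,180,100,80,7,'w10c')
f=grab_frame('scene')
crop(f['image'],270,80,80,85,7,'s10c')"
```

```text
clock: 19.18
tcp_pos: [0.5521, 0.1891, 0.252]
orientation: [-1.57, -0.045, 0.04]
contact_force: [-0.6, -2.5, 11.9]
grip_width: 0.0095
t 19.18 p [0.5521 0.1891 0.252 ] yaw 0.0541 tilt [0.0036 0.0002 0.    ] F [-0.6  -2.47 11.88] M [-0.614  0.15   0.029] w 0.0095 q7 1.288
shift cm [-0.04 -0.02  0.02] twist 0.002
```

View pics/w10c.png

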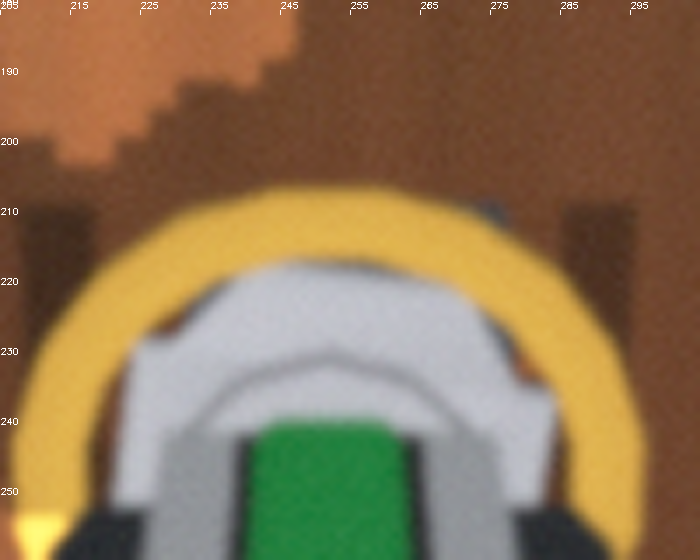

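View pics/s10c.png

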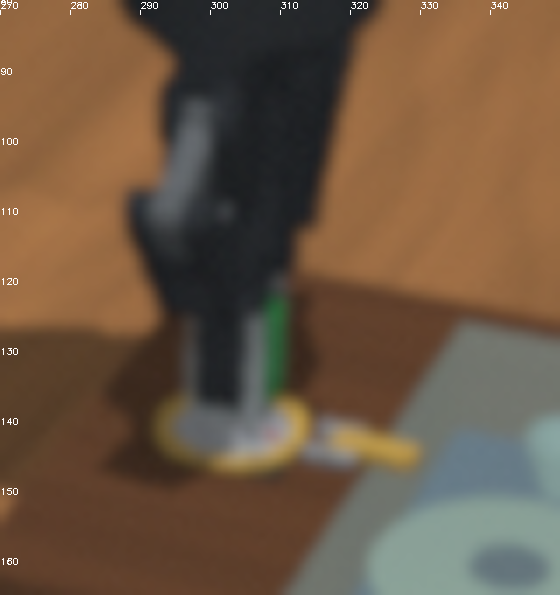

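The TCP is at the expected home height (0.252) and force is rising. One light probing jiggle will tell whether it's the shoulder or a snag.

```bash
python3 -m jog '[[[-0.03,0.03,0],0.12,1],[[-0.03,0.06,0],0,1],[[-0.03,0.06,0],-0.14,1],[[-0.03,0.06,0],0,1],[[-0.03,0.06,0],0.14,1],[[-0.03,0.06,0],0.0,1]]';python3 -c "
from h import *
st([.5517,.1892,.2522],.052)"
```

```text
clock: 20.02
tcp_pos: [0.552, 0.1891, 0.252]
orientation: [-1.571, -0.048, 0.041]
contact_force: [-1.9, -3.6, 14.4]
grip_width: 0.0093
t 20.02 p [0.552  0.1891 0.252 ] yaw 0.0568 tilt [ 0.0043 -0.0002  0.    ] F [-1.89 -3.65 14.37] M [-0.783  0.45   0.006] w 0.0093 q7 1.29
shift cm [-0.03 -0.02  0.01] twist 0.005
```

z stayed at 0.252 under the extra push, so the shoulder is flush. Turning clockwise.

```bash
python3 -m jog '[[[0,-0.03,0],0.15,1],[[0,-0.03,0],0.3,1],[[0,-0.03,0],0.45,1],[[0,-0.03,0],0.6,1],[[0,-0.03,0],0.75,1],[[0,-0.03,0],0.9,1],[[0,-0.03,0],1.0,1],[[0,-0.03,0],1.0,1]]' 80;python3 -c "
from h import *
st([.5517,.1892,.2522],-1.66)
f=grab_frame('wrist')
crop(f['image'],195,170,120,90,6,'w11c')"
```

```text
clock: 21.02
tcp_pos: [0.5519, 0.1888, 0.252]
orientation: [-1.441, 0.734, -0.74]
contact_force: [-1.8, -2.7, 15.2]
grip_width: 0.0091
t 21.02 p [0.5519 0.1888 0.252 ] yaw -0.9454 tilt [ 0.0038 -0.0004  0.    ] F [-1.81 -2.72 15.2 ] M [-0.834  0.389  0.039] w 0.0091 q7 0.472
shift cm [-0.05 -0.02  0.01] twist 0.715
```

View pics/w11c.png

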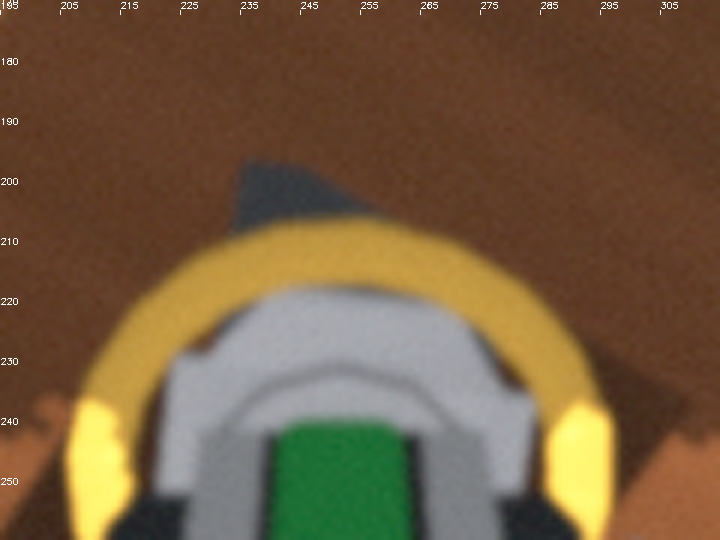

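The plug turns with the key. Completing the quarter turn.

```bash
python3 -m jog '[[[0,-0.02,0],0.15,1],[[0,-0.02,0],0.3,1],[[0,-0.02,0],0.45,1],[[0,-0.02,0],0.6,1],[[0,-0.02,0],0.7,1],[[0,-0.02,0],0.73,1],[[0,-0.02,0],0.73,1],[[0,-0.02,0],0.73,1]]';python3 -c "
from h import *
st([.5517,.1892,.2522],-1.66)
for n in('wrist','top','scene'):
  f=grab_frame(n);cv2.imwrite('pics/%s12.png'%n,f['image'])
  if n=='wrist':crop(f['image'],195,170,120,90,6,'w12c')
  if n=='top':crop(f['image'],95,128,120,112,5,'t12c')
  if n=='scene':crop(f['image'],260,95,110,85,7,'s12c')
st()"
```

```text
clock: 22.08
tcp_pos: [0.5519, 0.1888, 0.252]
orientation: [-1.156, 1.282, -1.287]
contact_force: [-1.6, -2.7, 13.3]
grip_width: 0.0093
t 22.07 p [0.5519 0.1888 0.252 ] yaw -1.6741 tilt [ 0.0037 -0.0003  0.    ] F [-1.64 -2.69 13.25] M [-0.785  0.297  0.076] w 0.0093 q7 -0.111
shift cm [-0.04 -0.02 -0.02] twist -0.014
t 22.23 p [0.5519 0.1888 0.252 ] yaw -1.6741 tilt [ 0.0036 -0.0002  0.    ] F [-1.27 -2.86 12.81] M [-0.681  0.314  0.067] w 0.0095 q7 -0.111
```

View pics/w12c.png

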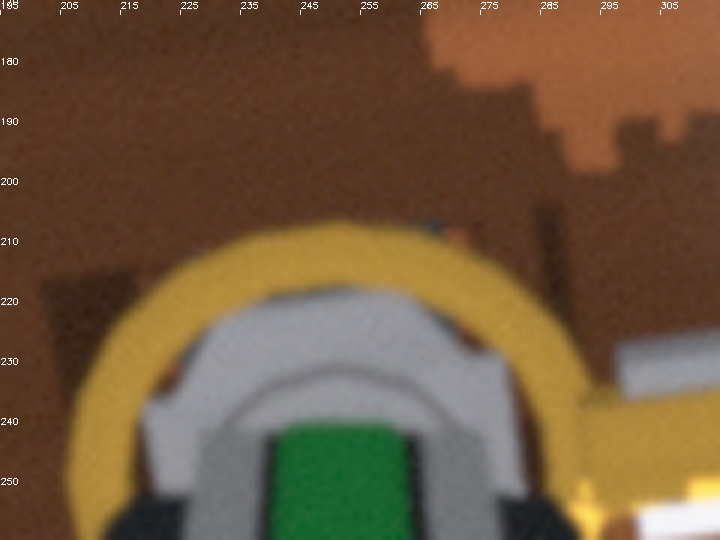

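View pics/t12c.png

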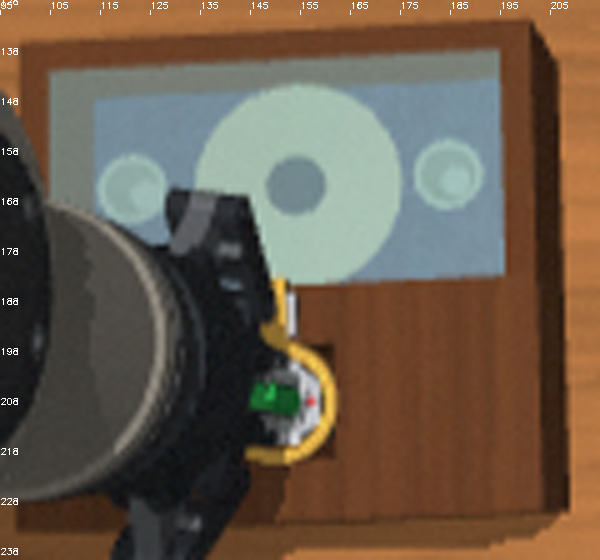

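View pics/s12c.png

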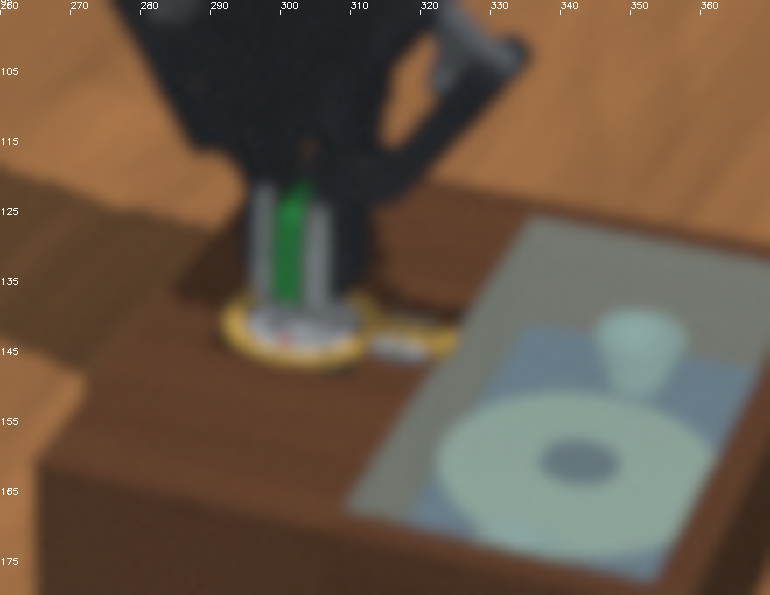

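The top view shows the plug's red dot moved from (150,201) to (157,208), a quarter turn. The bolt's end withdrew about 6.2 px, roughly 11.6 mm. The wrist crop shows the plug lagging the key by about 0.13 rad, so the plug is at about 1.59. I'll add a small margin, still short of the stop, and check again.

```bash
python3 -m jog '[[[0,0,0],0.02,1],[[0,0,0],0.03,1],[[0,0,0],0.03,1],[[0,0,0],0.03,1]]';python3 -c "
from h import *
st()
f=grab_frame('top');crop(f['image'],130,165,60,60,10,'t13c')
f=grab_frame('scene');cv2.imwrite('pics/s13.png',f['image'])
st()"
```

```text
clock: 22.72
tcp_pos: [0.5519, 0.1887, 0.252]
orientation: [-1.14, 1.304, -1.308]
contact_force: [-1.8, -2.9, 12.3]
grip_width: 0.0094
t 22.73 p [0.5519 0.1887 0.252 ] yaw -1.7042 tilt [ 0.0036 -0.0003  0.    ] F [-1.79 -2.94 12.26] M [-0.672  0.354  0.098] w 0.0094 q7 -0.135
t 22.82 p [0.5519 0.1887 0.252 ] yaw -1.7041 tilt [ 0.0036 -0.0003  0.    ] F [-1.32 -2.96 14.05] M [-0.752  0.323  0.056] w 0.0095 q7 -0.135
```

View pics/t13c.png

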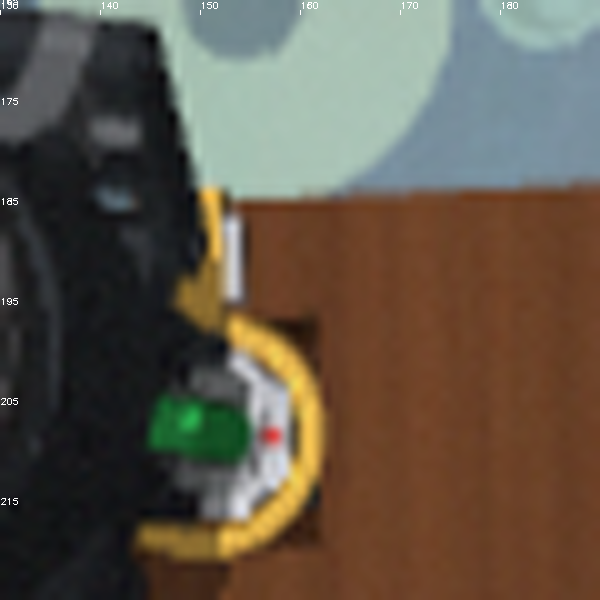

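View pics/s13.png

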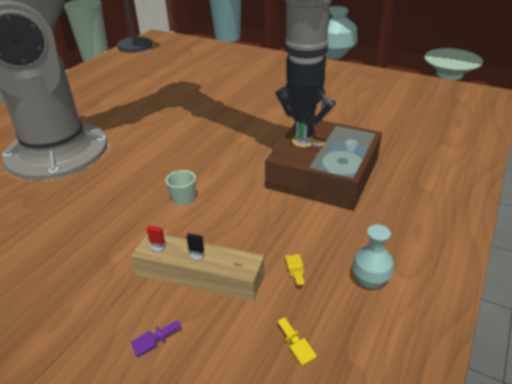

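The dot is at (157,208.5), the bolt end is at the glass edge, and the key is still held. The purple look-alike in the scene seems to be a few px off its starting place, so I'll check that before handing in.

```bash
python3 -c "
from h import *
a=cv2.imread('pics/top0.png');b=cv2.imread('pics/top12.png');c=cv2.imread('pics/t5.png')
s0=cv2.imread('pics/scene0.png');s1=cv2.imread('pics/s4.png');s2=cv2.imread('pics/s13.png')
def cen(im,k):
  h=cv2.cvtColor(im,cv2.COLOR_BGR2HSV);m=cv2.inRange(h,*k);v,u=np.nonzero(m);return len(u),u.mean().round(1),v.mean().round(1),u.max(),v.max()
P=((125,100,50),(150,255,255));Y=((24,200,150),(32,255,255))
for n,i in(('t0',a),('t5',c),('t12',b),('s0',s0),('s4',s1),('s13',s2)):print(n,cen(i,P),cen(i,Y))
A=cv2.resize(np.hstack([a[190:250,370:440],c[190:250,370:440],b[190:250,370:440]]),None,fx=3.5,fy=3.5);cv2.imwrite('pics/cmp.png',A)
B=cv2.resize(np.hstack([s0[300:370,120:200],s1[300:370,120:200],s2[300:370,120:200]]),None,fx=3,fy=3);cv2.imwrite('pics/cmp2.png',B)"
```

```text
t0 (339, np.float64(407.8), np.float64(219.9), np.int64(423), np.int64(232)) (571, np.float64(329.2), np.float64(142.8), np.int64(374), np.int64(169))
t5 (338, np.float64(407.8), np.float64(219.9), np.int64(423), np.int64(232)) (583, np.float64(329.1), np.float64(142.8), np.int64(374), np.int64(170))
t12 (338, np.float64(407.8), np.float64(219.9), np.int64(423), np.int64(232)) (586, np.float64(329.2), np.float64(142.8), np.int64(374), np.int64(170))
s0 (636, np.float64(156.5), np.float64(335.4), np.int64(185), np.int64(351)) (938, np.float64(296.2), np.float64(316.8), np.int64(314), np.int64(363))
s4 (626, np.float64(152.3), np.float64(338.5), np.int64(180), np.int64(356)) (943, np.float64(296.6), np.float64(317.5), np.int64(315), np.int64(364))
s13 (626, np.float64(152.3), np.float64(338.5), np.int64(180), np.int64(355)) (937, np.float64(296.6), np.float64(317.5), np.int64(315), np.int64(364))
```

View pics/cmp.png

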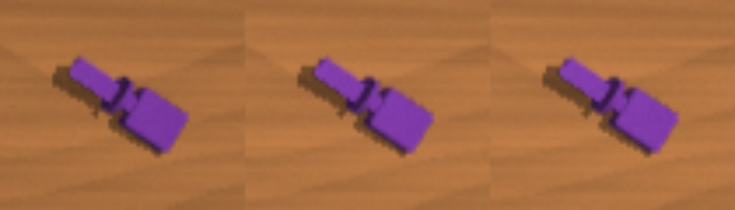

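View pics/cmp2.png

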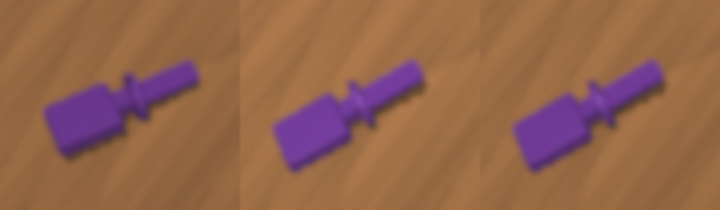

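The top view shows the purple key unmoved from 0.05 s on. Only the very first scene frame differs, so it settled at the start and nothing touched it. Handing in.

```bash
python3 -c "
from h import *
st();print(hand_in())"
```

```text
t 22.82 p [0.5519 0.1887 0.252 ] yaw -1.7041 tilt [ 0.0036 -0.0003  0.    ] F [-1.32 -2.96 14.05] M [-0.752  0.323  0.056] w 0.0095 q7 -0.135
the job is handed in; nothing more can be done
None
```

I took the green-headed key from the stand and jiggled it past both pins until the shoulder was flush. I then turned it clockwise and handed in at 22.8 s of the 56 s allowed, still gripping it turned.

- **Insertion:** the key jammed briefly at the second pin, where the largest force I read was about 24 N. I backed off and jiggled past it with a lighter push. At home, the hand height stayed at the expected 0.252 m under an extra push.
- **Turn:** the key stands about 1.75 rad from its rest angle. The plug's red dot moved about a quarter turn. I estimate the plug at 1.59–1.62 rad, since it can't be read directly.
- **Bolt:** in the top view it withdrew about 6.2 pixels, roughly 11.6 mm of the 12 mm. Its end looks level with the edge of the glass, partly hidden by the gripper.
- **Other objects:** the red and black keys, the cup and the vase look unmoved in the last scene picture. The purple look-alike is a few pixels off its place in the very first scene picture, but the top views from 0.05 s on show it unmoved, so I take it to have settled at the start.
- **Last state:** grip width 9.5 mm, and about 14 N pressing down on the key.

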